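Empty one bay of the twin-bay cup from the parts carousel

ROBOT

A 7-joint arm with a two-finger parallel gripper is mounted at the origin on the work surface. World frame = base frame: x ahead of the robot, y to its left, z up, the work surface at z = 0. Lengths are in m, angles in rad, forces in N, time in s.
With the tool pointing down it reaches from about 0.4 to 0.85 m from the base axis. Payload 10.4 kg.
Tool frame: the origin (TCP) lies at the very end of the fingers, on their centre line; the grasp point (between the pads) lies 19 mm behind it; x points along the fingers, z is the direction in which the jaws open and shut, and the axes are right-handed (so a half turn about x gives the same grasp; the last joint's range is limited). The gripper opens to 85 mm and grips with 20 to 120 N. Pads are 22 mm wide; open, the fingers measure 114 mm over their backs; the gripper's body (76 mm by 85 mm) begins 54 mm behind the grasp point. The pads swing forward as they close: fully open they stand 13 mm farther back than shut.
Start: joints at [1.128, 0.332, -0.065, 1.46, 0.022, 1.35, -0.088], TCP at [0.255, -0.571, 0.231] pointing down, gripper open.
Joint ranges: [-2.6, 2.6], [-0.5, 2.12], [-1.47, 1.34], [0.16, 2.42], [-1.27, 4.41], [0.06, 2.06], [-2.6, 2.6]. Speed limits (rad/s): [2.22, 2.22, 2.79, 2.79, 3.14, 3.14, 3.14].

INTERFACE

Orientations are given as a unit quaternion [x, y, z, w].
In Python, from workcell import telemetry, viewer, manip, spot_in, mark_of gives the robot as it stands. The module is installed in compiled form; this text tells all that it offers.
- The arm moves only by the shell command python3 -m crank 'ROWS' [FORCE]. ROWS is JSON, a list of rows, each a list of 3 entries, a list of its own where there are three numbers: the closure, from 0 (fully open) to 1 (shut), then the shift along the world's x, y, z in cm, then the turn, a rotation vector about the world's x, y, z in rad. A call has 1 to 12 rows; each row shifts and turns the commanded pose from where the row before left it; what a row does not reach is not made up. A row lasts 1/12 s, in which the tool goes at most 41.7 mm and 7.16 degrees, less where a joint would pass 70% of its speed; a pose out of reach is approached as far as the arm can. A call with a gripper value outside its range is refused whole. The fingers move at their own pace and stop on an object; FORCE is the grip in N (left out, the last holds). Time passes only in rows, so rows that do not move let the fingers close. It gives the time, the measured TCP pose, the force and the opening at its end, in the units of the state.
- telemetry.get_obs(): the state, without advancing time (a new reading comes with each control period).
- viewer.camera(name): name is "side" or "top"; returns a dict with "frame" (384x512x3 uint8, red, green, blue), "intrinsics" (3x3 intrinsics, pixels), "cam_to_world" (4x4, takes a point from camera to world coordinates). Camera axes: x right, y up, looking along -z (the intrinsics and any distortion apply to the point x, -y, -z); pixel columns grow to the right and rows downward; lengths in m; the calibration is good to about 2 mm. A picture is of the moment at which its call begins. There is no depth.
- manip.hand_in(): hands the job in, once; it reports no verdict.
Trained networks look in a picture, given as the dict that the camera call returned (one of the last four; its "shot" number tells which), for a name from the list of things; names that differ only in an ending like _2 or _b are one class to them, and where a whole thing is asked for, a point or a joint stands for the part that bears it (a point fixed in the world has none). Each returns a list of dicts, best first, with "conf" (0 to 1); they miss things now and then, are a little off and sometimes report something else, mostly with a low value. They report only what shows in the picture. A call takes as long as a camera call. They do not tell look-alikes from the thing itself.
- spot_in(thing, picture): "location" ([x, y, z] in m, in the coordinates of the camera as it stood for that picture, good to about 4 mm: the middle of the surface that is visible of it).
- mark_of(thing, picture): "location" ([x, y, z] in m, in the coordinates of the camera as it stood for that picture, good to about 4 mm: a listed point, or the origin of a listed thing).
The state is a dict: "clock": time; "joint_pos": joint angles; "joint_velocities": joint speeds; "tau": joint torques, N m; "position": TCP position; "ee_rot": TCP orientation; "ft_force": force on the tool from outside, world axes, zero at the start; "torque": the same for the moment, N m; "grip_width": opening from 0.0 (shut) to 1.0 (fully open).
Only numpy, scipy, OpenCV 4.12 (cv2) and the standard library are available. Lean on these libraries where they do the work, as an engineer would, in place of code of your own. Each camera call takes 0.05 s, during which the arm holds its last target. There are 200 camera calls.

TASK

Turn the parts carousel by its square centre knob until the twin-bay cup stands in the middle of the keeper rail's gap, facing the robot, and let it stop. Then lift the cup out, tip its three balls into the square tray while its two plugs stay in their bay, and set the cup back down gently, without dropping or slamming it, upright in its own pocket, still in the gap. Leave the two round pots in their pockets and do not knock the jar, wrench, elbow or tube stub about.

Things in the scene. Friction and masses are not known exactly. Their poses are not given: they have to be found in the camera images.
- stand: Fixed grey-and-steel foot of the carousel, placed and turned anew at each start. Origin on the bench under the carousel's axis, z up; its -x axis points from the axis to the middle of the keeper rail's gap, roughly towards the robot. Three upright legs at radius 188 mm, at 70, 180 and 290 degrees from -x, carry the rail, each with a level arm at rail height.
- gap (a point): Middle of the gap in the keeper rail, fixed to the stand, 105 mm along its -x axis, 138 mm above the bench; axes as stand. The rail is a steel bar 8 mm thick, a ring of radius 105 mm around the axis with its centre line at this height, over the pockets, so that nothing can be lifted out beneath it; it is open for 50 degrees either side of this point.
- carousel: Grey disc, radius 160 mm, turns either way without end stops about its vertical axis and stays where it is left (friction about 0.12 N m). Origin on the axis at its underside, 34 mm above the bench, z up; its top is 12 mm higher. Four pockets at radius 105 mm: at -x (the cup's), +y (pot0), -y (pot1), +x (empty).
- pocket (a point): Centre of the cup's own pocket, on the disc's top, 46 mm above the bench; axes as carousel, turns with it. A place for a round foot of 60 mm diameter among six upright studs, 6 mm thick and 9 mm high, on a circle of 36 mm radius: 3 mm play all round, any yaw fits.
- knob (a point): Centre of the black square knob on the carousel's axis, 132 mm above the bench: 36 x 36 mm, 40 mm high (112 to 152 mm above the bench), sides parallel to the carousel's x and y axes. It turns rigidly with the disc; the shaft below it is 24 mm thick.
- cup: Loose oblong steel twin-bay cup, 0.25 kg, any yaw in its pocket. Origin under the centre of its round foot (60 mm diameter, 12 mm high), z up. Trough 114 mm long (x), 58 mm wide (y); a block 14 mm thick across the middle parts the bays. Side walls and block reach 40 mm above the origin. The +x bay holds the balls, the -x bay the plugs.
- tab_top (a point): Top centre of the grip tab on the cup's dividing block, 78 mm above the cup's origin; axes as cup. The tab is 14 mm thick (cup's x) and 30 mm wide (cup's y), free from 40 to 78 mm above the origin.
- ball_lip (a point): Middle of the balls' spout lip, at x = 57 mm, z = 31 mm of the cup. Each bay's floor is level, 16 mm above the origin, from |x| = 7 to 27 mm, then slopes up at 26 degrees to its open lip at |x| = 57 mm. Tipped 45 to 50 degrees towards +x the balls roll out here and the plugs rest against the block; beyond about 75 degrees the plugs may fall too.
- ball0_center (a point): Centre of a loose brass ball, 16 mm diameter, 18 g, in the cup's +x bay at the start.
- ball1_center (a point): Centre of a loose brass ball, 16 mm diameter, 18 g, in the cup's +x bay at the start.
- ball2_center (a point): Centre of a loose brass ball, 16 mm diameter, 18 g, in the cup's +x bay at the start.
- plug0_center (a point): Middle of a loose brass plug, 16 mm high, head 16 mm diameter, shank 11 mm, 16 g, in the cup's -x bay at the start.
- plug1_center (a point): Middle of a loose brass plug, 16 mm high, head 16 mm diameter, shank 11 mm, 16 g, in the cup's -x bay at the start.
- tray: Fixed open square steel tray, 160 x 160 mm outside, walls 4 mm thick and 45 mm high. Origin at the centre of its underside, on the bench; sides along its x and y axes.
- pot0: Loose plain round steel pot (64 mm diameter, rim 46 mm high) with the same tab (top 78 mm high) as the cup, in the carousel's +y pocket. Origin at the centre of its underside. Bystander.
- pot1: As pot0, in the carousel's -y pocket. Bystander.
- jar: Closed white jar, 72 mm diameter, 95 mm high; origin at the centre of its underside. Bystander.
- wrench: Steel wrench, 190 mm long, lying on the bench along its x axis. Bystander.
- elbow: Copper tube elbow of 22 mm tube, about 60 mm across, lying on the bench. Bystander.
- stub: Upright copper tube stub, 38 mm diameter, 100 mm high; origin at the centre of its underside. Bystander.
Things that resemble listed ones, but are neither listed nor needed, are in the scene too. Leave any turquoise look-alike of the cup alone. Leave any purple look-alike of the tray alone.

How it is judged:
On the way, in this order (a step that is already met when the one before it is completed fails the run):
1. the cup, still in its pocket, stands in the middle of the gap and the carousel has stopped (x of pocket in the frame of stand below -0.09 m and y of pocket in the frame of stand between -0.025 and 0.025 m and horizontal distance between cup and pocket below 0.01 m and distance between cup and pocket below 0.013 m and angle between cup's own z axis and vertical below 0.12 rad and angular speed of carousel below 0.1 rad/s), for 0.2 s.
2. the cup is lifted out of its pocket (z of cup in the frame of pocket above 0.04 m), for 0.1 s.
3. the three balls lie in the tray and the plugs are in their bay (x of ball0_center in the frame of tray between -0.08 and 0.08 m and y of ball0_center in the frame of tray between -0.08 and 0.08 m and z of each of ball0_center, ball1_center, ball2_center in the frame of tray below 0.045 m and x of ball1_center in the frame of tray between -0.08 and 0.08 m and y of ball1_center in the frame of tray between -0.08 and 0.08 m and x of ball2_center in the frame of tray between -0.08 and 0.08 m and y of ball2_center in the frame of tray between -0.08 and 0.08 m and x of plug0_center in the frame of cup between -0.057 and 0 m and y of plug0_center in the frame of cup between -0.03 and 0.03 m and z of plug0_center in the frame of cup between 0.005 and 0.055 m and x of plug1_center in the frame of cup between -0.057 and 0 m and y of plug1_center in the frame of cup between -0.03 and 0.03 m and z of plug1_center in the frame of cup between 0.005 and 0.055 m), for 0.2 s.
At the end, for the whole second after the job is handed in: The three balls lie inside the tray; both plugs are in their own bay of the cup; the cup stands upright (within 0.12 rad) at rest in its own pocket (within 10 mm), and the pocket is within 25 mm of the middle of the rail's gap; both round pots stand upright in their pockets (all of step 1 and all of step 3 and angle between each of pot0, pot1's own z axis and vertical below 0.12 rad and y of pot0 in the frame of carousel between 0.09 and 0.12 m and y of pot1 in the frame of carousel between -0.12 and -0.09 m and x of pot0 in the frame of carousel between -0.015 and 0.015 m and x of pot1 in the frame of carousel between -0.015 and 0.015 m and linear speed of cup below 0.03 m/s); the robot touches nothing.
It fails at once if the jar, wrench, elbow or tube stub is knocked about (over 40 mm) (distance of any of jar, wrench, elbow, stub from where it was at the start of the episode above 0.04 m).
It fails at once if a plug leaves the cup (distance between any of plug0_center, plug1_center and cup above 0.085 m).
It fails at once if the cup is dropped or slammed into the pocket (over 0.25 m/s in the last millimetres) (horizontal distance between cup and pocket below 0.03 m and z of cup in the frame of pocket between 0.0015 and 0.006 m and linear speed of cup above 0.25 m/s).
It also fails if it takes over 72 s, if anything falls off the work surface, if the arm or the gripper's body presses on something with over 40 N, if the wrist force passes 120 N, or if a joint passes its speed limit or range.

## Working session

There is one attempt and no reset: what is moved stays moved. The work goes in short steps, Python scripts to look and compute and a shell command to move; the robot and the scene stay as the last step left them, time stands still between calls to the robot, and variables do not carry over. Pictures are saved under pics/ and viewed, about 8 in all and at most 12, crops included, and the job is handed in when it is done.

```bash
mkdir -p pics
cat > h.py <<'E'
import numpy as np, cv2
from workcell import telemetry, viewer, manip, spot_in, mark_of
def w(p,loc): 
    T=np.array(p["cam_to_world"]); return T[:3,:3]@np.array(loc)+T[:3,3]
def pix(p,X):
    T=np.array(p["cam_to_world"]); c=T[:3,:3].T@(np.array(X)-T[:3,3]); K=np.array(p["intrinsics"])
    u=K@np.array([c[0],-c[1],-c[2]]); return u[:2]/u[2]
def show(names,p,f=mark_of,n=2):
    for t in names:
        try: r=f(t,p)
        except Exception as e: print(t,e); continue
        for d in r[:n]:
            X=w(p,d["location"]); print(t,round(d["conf"],2),X.round(3),pix(p,X).round())
E
python3 - <<'E'
from h import *
s=telemetry.get_obs(); print({k:np.round(v,3) for k,v in s.items()})
for c in ("top","side"):
    p=viewer.camera(c); cv2.imwrite(f"pics/{c}0.png",cv2.resize(p["frame"][:,:,::-1],(800,600)))
    print(c,np.array(p["cam_to_world"]).round(2).tolist())
    show(["stand","gap","carousel","pocket","knob","cup","tab_top","ball_lip","ball0_center","plug0_center","tray","pot0","pot1","jar","wrench","elbow","stub"],p,n=3)
E
```

```text
{'clock': np.float64(0.0), 'joint_pos': array([ 1.128,  0.333, -0.065,  1.461,  0.022,  1.35 , -0.089]), 'joint_velocities': array([ 0.002, -0.   ,  0.   , -0.   , -0.   ,  0.001, -0.002]), 'tau': array([ 0.0000e+00, -6.2545e+01,  4.9000e-02, -3.9161e+01,  1.6000e-02,
        1.0000e-02, -0.0000e+00]), 'position': array([ 0.255, -0.57 ,  0.231]), 'ee_rot': array([ 0.385,  0.594, -0.385,  0.593]), 'ft_force': array([ 0.775, -0.896, -0.632]), 'torque': array([-0.018, -0.   , -0.015]), 'grip_width': np.float64(1.003)}
top [[-0.01, 0.98, -0.18, 0.25], [-1.0, -0.01, -0.01, 0.15], [-0.01, 0.18, 0.98, 1.44], [0.0, 0.0, 0.0, 1.0]]
carousel 0.73 [0.591 0.129 0.03 ] [266. 179.]
pocket 0.63 [0.666 0.202 0.049] [242. 155.]
knob 0.98 [0.594 0.127 0.13 ] [267. 170.]
cup 0.93 [0.421 0.604 0.003] [112. 237.]
cup 0.68 [0.664 0.203 0.041] [242. 156.]
tab_top 0.71 [0.419 0.606 0.078] [103. 235.]
tab_top 0.7 [0.667 0.204 0.123] [240. 147.]
ball_lip 0.81 [0.625 0.164 0.075] [254. 165.]
ball_lip 0.67 [0.428 0.667 0.028] [ 89. 234.]
tray 0.87 [ 0.531 -0.288  0.001] [400. 199.]
tray 0.73 [ 0.279 -0.294 -0.0
[... 860 characters left out ...]
 0.83 [0.667 0.2   0.125] [207. 191.]
ball_lip 0.81 [0.624 0.16  0.079] [223. 196.]
ball_lip 0.74 [0.427 0.665 0.034] [272. 346.]
ball_lip 0.71 [ 0.533 -0.288  0.001] [260. 155.]
tray 0.87 [ 0.533 -0.284 -0.   ] [260. 156.]
tray 0.68 [ 0.278 -0.291 -0.001] [316. 158.]
tray 0.68 [0.666 0.203 0.046] [208. 211.]
pot0 0.86 [0.52  0.197 0.045] [252. 213.]
pot0 0.76 [0.673 0.062 0.051] [214. 186.]
pot1 0.86 [0.52  0.197 0.045] [252. 213.]
pot1 0.76 [0.673 0.062 0.051] [214. 186.]
jar 0.68 [ 0.706 -0.302  0.001] [223. 151.]
wrench 0.6 [0.348 0.383 0.002] [303. 267.]
wrench 0.24 [0.665 0.204 0.05 ] [209. 210.]
elbow 0.69 [ 0.406 -0.089 -0.001] [287. 181.]
stub 0.52 [ 0.713 -0.177  0.001] [216. 165.]
```

View pics/top0.png

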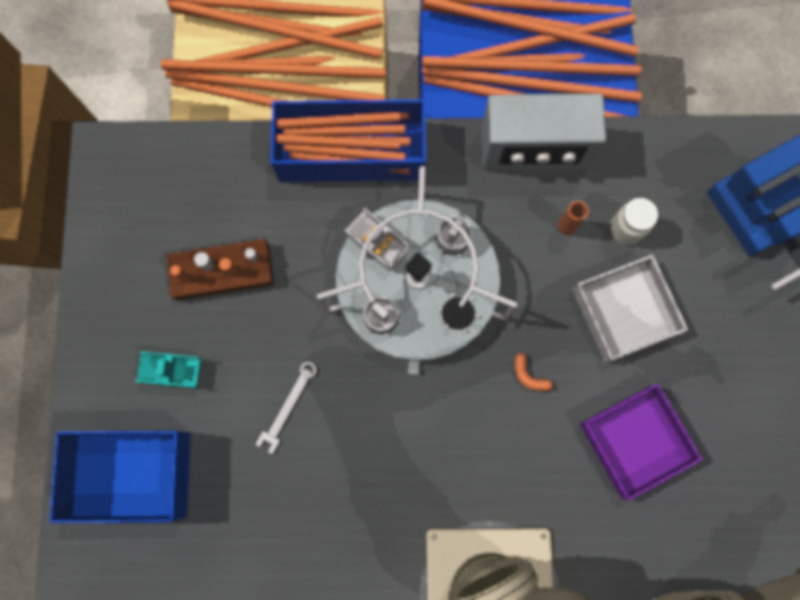

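View pics/side0.png

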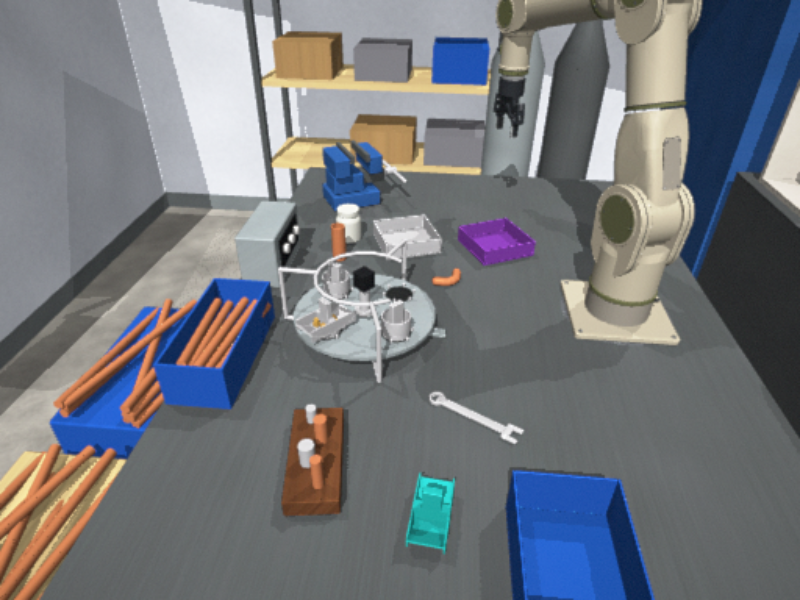

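The steel cup on the carousel (top view 378,238) is the target, because it stands in a pocket under the rail; the turquoise one at (168,368) is the look-alike. The grey tray at (630,308) is the one to use, not the purple one at (640,440). Next I measure the stand's yaw from the arm ends, and check the overlay in one crop.

```bash
cat >> h.py <<'E'
def ray(p,uv,z):
    K=np.array(p["intrinsics"]); T=np.array(p["cam_to_world"])
    d=np.linalg.inv(K)@[uv[0],uv[1],1]; d=T[:3,:3]@[d[0],-d[1],-d[2]]
    return T[:3,3]+d*(z-T[2,3])/d[2]
E
python3 - <<'E'
from h import *
A=np.array([.594,.128])
p=viewer.camera("top"); k=.64
for n,uv,off in (("180",(422,170),180),("70?",(318,297),0),("290?",(516,305),0)):
    X=ray(p,np.array(uv)*k,.138); d=X[:2]-A; print(n,X.round(3),np.hypot(*d).round(3),np.degrees(np.arctan2(d[1],d[0])).round(1))
print("foot",ray(p,np.array((413,367))*k,.01))
im=p["frame"][:,:,::-1]; S=5; x0,y0=200,105
c=cv2.resize(im[y0:y0+120,x0:x0+140],None,fx=S,fy=S,interpolation=cv2.INTER_CUBIC)
def dot(X,col): 
    u=(pix(p,X)-[x0,y0]+.5)*S; cv2.circle(c,tuple(int(v) for v in u),3,col,-1)
y=np.radians(178)
for a in np.arange(50,311,10):
    t=y+np.radians(a); dot([*(A+.105*np.array([np.cos(t),np.sin(t)])),.138],(0,0,255))
for a in (70,180,290):
    t=y+np.radians(a); dot([*(A+.188*np.array([np.cos(t),np.sin(t)])),.138],(0,255,0))
dot([*(A+.105*np.array([np.cos(y),np.sin(y)])),.138],(255,0,255))
dot([.666,.203,.124],(255,255,0)); dot([.625,.162,.077],(0,255,255)); dot([*A,.152],(255,0,0))
cv2.imwrite("pics/c1.png",c)
E
```

```text
180 [0.777 0.116 0.138] 0.184 -3.7
70? [0.536 0.308 0.138] 0.189 107.9
290? [ 0.518 -0.05   0.138] 0.194 -113.2
foot [0.42211251 0.13545423 0.01      ]
```

View pics/c1.png

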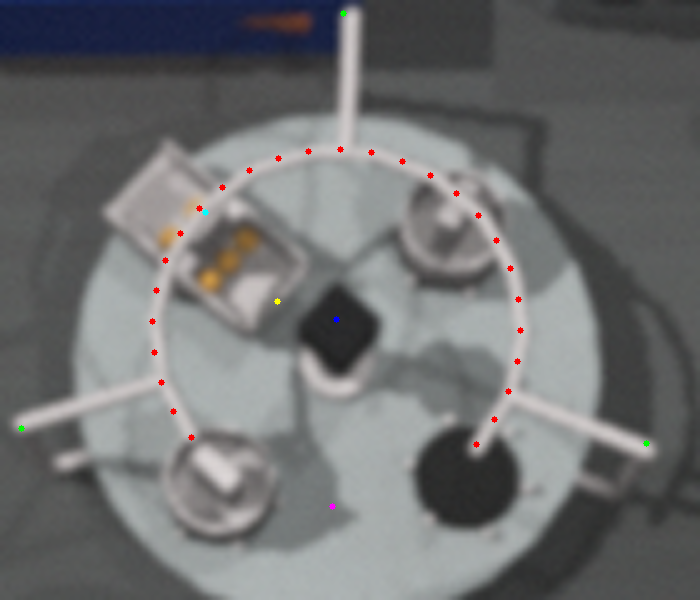

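Overlay fits: axis (0.594, 0.128), gap direction ≈177°, cup pocket at ≈46.5°. That makes the turn +130.5°. I'm going above the knob with the jaw axis at -43.5°.

```bash
python3 -m crank '[[0,[1.41,2.91,0],[0,0,0.0164]],[0,[1.41,2.91,0],[0,0,0.0164]],[0,[1.41,2.91,0],[0,0,0.0164]],[0,[1.41,2.91,0],[0,0,0.0164]],[0,[1.41,2.91,0],[0,0,0.0164]],[0,[1.41,2.91,0],[0,0,0.0164]],[0,[1.41,2.91,0],[0,0,0.0164]],[0,[1.41,2.91,0],[0,0,0.0164]],[0,[1.41,2.91,0],[0,0,0.0164]],[0,[1.41,2.91,0],[0,0,0.0164]],[0,[1.41,2.91,0],[0,0,0.0164]],[0,[1.41,2.91,0],[0,0,0.0164]]]' 60
python3 -m crank '[[0,[1.41,2.91,0],[0,0,0.0164]],[0,[1.41,2.91,0],[0,0,0.0164]],[0,[1.41,2.91,0],[0,0,0.0164]],[0,[1.41,2.91,0],[0,0,0.0164]],[0,[1.41,2.91,0],[0,0,0.0164]],[0,[1.41,2.91,0],[0,0,0.0164]],[0,[1.41,2.91,0],[0,0,0.0164]],[0,[1.41,2.91,0],[0,0,0.0164]],[0,[1.41,2.91,0],[0,0,0.0164]],[0,[1.41,2.91,0],[0,0,0.0164]],[0,[1.41,2.91,0],[0,0,0.0164]],[0,[1.41,2.91,0],[0,0,0.0164]]]'
cat >> h.py <<'E'
from scipy.spatial.transform import Rotation as Ro
def st():
    s=telemetry.get_obs(); R=Ro.from_quat(s["ee_rot"]).as_matrix()
    print("t",round(float(s["clock"]),2),"q",np.round(s["joint_pos"],2),"tcp",np.round(s["position"],4),"appr",R[:,0].round(3),"jaw",np.degrees(np.arctan2(R[1,2],R[0,2])).round(1),R[2,2].round(3),"F",np.round(s["ft_force"],1),"w",round(float(s["grip_width"]),3)); return s,R
E
python3 -c "
from h import *; st()"
```

```text
clock: 2.85
position: [0.4244, -0.2201, 0.2316]
ee_rot: [0.324, 0.628, -0.325, 0.629]
ft_force: [0.4, -0.9, 0.3]
grip_width: 1.0
clock: 3.85
position: [0.5938, 0.1289, 0.2314]
ee_rot: [0.261, 0.657, -0.261, 0.657]
ft_force: [-0.2, -0.4, 0.9]
grip_width: 1.002
t 3.85 q [ 0.23  0.37 -0.67  1.48  0.23  1.37 -1.21] tcp [0.5938 0.1289 0.2314] appr [ 0. -0. -1.] jaw -43.4 0.0 F [-0.2 -0.4  0.9] w 1.002
```

```bash
python3 -m crank '[[0,[0,0,-1.9],[0,0,0]],[0,[0,0,-1.9],[0,0,0]],[0,[0,0,-1.9],[0,0,0]],[0,[0,0,-1.9],[0,0,0]],[0,[0,0,-1.9],[0,0,0]],[0,[0,0,-1.7],[0,0,0]],[1,[0,0,0],[0,0,0]],[1,[0,0,0],[0,0,0]],[1,[0,0,0],[0,0,0]],[1,[0,0,0],[0,0,0]],[1,[0,0,0],[0,0,0]],[1,[0,0,0],[0,0,0]]]' 60
python3 -c "
from h import *; st()"
```

```text
clock: 4.85
position: [0.5934, 0.1285, 0.1211]
ee_rot: [0.262, 0.657, -0.261, 0.657]
ft_force: [-3.8, 0.2, 5.8]
grip_width: 0.413
t 4.85 q [ 0.22  0.45 -0.64  1.62  0.29  1.17 -1.25] tcp [0.5934 0.1285 0.1211] appr [ 0.001  0.001 -1.   ] jaw -43.4 0.0 F [-3.8  0.2  5.8] w 0.413
```

```bash
python3 -m crank '[[1,[0,0,0],[0,0,0.04]],[1,[0,0,0],[0,0,0.07]],[1,[0,0,0],[0,0,0.1]],[1,[0,0,0],[0,0,0.1]],[1,[0,0,0],[0,0,0.1]],[1,[0,0,0],[0,0,0.1]],[1,[0,0,0],[0,0,0.1]],[1,[0,0,0],[0,0,0.1]],[1,[0,0,0],[0,0,0.1]],[1,[0,0,0],[0,0,0.1]],[1,[0,0,0],[0,0,0.1]],[1,[0,0,0],[0,0,0.1]]]'
python3 -c "
from h import *; st()"
python3 -m crank '[[1,[0,0,0],[0,0,0.1]],[1,[0,0,0],[0,0,0.1]],[1,[0,0,0],[0,0,0.1]],[1,[0,0,0],[0,0,0.1]],[1,[0,0,0],[0,0,0.1]],[1,[0,0,0],[0,0,0.1]],[1,[0,0,0],[0,0,0.1]],[1,[0,0,0],[0,0,0.1]],[1,[0,0,0],[0,0,0.1]],[1,[0,0,0],[0,0,0.1]],[1,[0,0,0],[0,0,0.08]],[1,[0,0,0],[0,0,0.06]]]'
python3 - <<'E'
from h import *
st()
p=viewer.camera("top"); show(["pocket","knob","cup","tab_top","ball_lip","pot0"],p,n=3)
cv2.imwrite("pics/t2.png",cv2.resize(p["frame"][90:260,180:380,::-1],(800,600*800//(706)),interpolation=cv2.INTER_CUBIC)[:600])
p=viewer.camera("side"); show(["pocket","gap","cup","tab_top","ball_lip"],p,n=3)
E
```

```text
clock: 5.85
position: [0.5917, 0.1289, 0.1211]
ee_rot: [-0.126, 0.696, 0.126, 0.695]
ft_force: [-15.0, -0.3, 12.7]
grip_width: 0.412
t 5.85 q [ 0.36  0.51 -0.85  1.61  0.4   1.2  -0.21] tcp [0.5917 0.1289 0.1211] appr [-0.002  0.    -1.   ] jaw 20.5 -0.002 F [-15.   -0.3  12.7] w 0.412
clock: 6.85
position: [0.5906, 0.1274, 0.1211]
ee_rot: [-0.481, 0.52, 0.482, 0.516]
ft_force: [-23.8, -6.7, 21.1]
grip_width: 0.409
t 6.85 q [ 0.49  0.61 -1.06  1.6   0.55  1.26  0.83] tcp [0.5906 0.1274 0.1211] appr [-0.005 -0.003 -1.   ] jaw 85.8 -0.003 F [-23.8  -6.7  21.1] w 0.409
pocket 0.7 [0.49  0.134 0.046] [265. 211.]
knob 0.96 [0.594 0.127 0.131] [267. 170.]
cup 0.65 [0.488 0.136 0.045] [264. 212.]
cup 0.63 [0.422 0.607 0.003] [111. 237.]
tab_top 0.84 [0.419 0.606 0.077] [103. 235.]
tab_top 0.81 [0.492 0.135 0.122] [265. 206.]
ball_lip 0.87 [0.423 0.665 0.027] [ 89. 236.]
ball_lip 0.64 [0.545 0.133 0.075] [265. 191.]
ball_lip 0.39 [ 0.532 -0.288  0.   ] [400. 199.]
pot0 0.8 [0.597 0.23  0.044] [233. 177.]
cup 0.92 [0.422 0.611 0.   ] [274. 334.]
cup 0.64 [0.489 0.134 0.046] [262. 202.]
tab_top 0.89 [0.491 0.134 0.127] [262. 183.]
tab_top 0.6 [0.418 0.608 0.082] [278. 312.]
ball_lip 0.95 [0.425 0.667 0.033] [273. 347.]
ball_lip 0.78 [0.545 0.128 0.079] [247. 192.]
ball_lip 0.15 [ 0.409 -0.088  0.001] [286. 180.]
```

Pocket at (0.490, 0.134), angle 176.4°: on target. I release and rise. Then I fit a quick kinematic model so I can choose a pour direction within the joint ranges.

```bash
python3 -m crank '[[0,[0,0,0],[0,0,0]],[0,[0,0,0],[0,0,0]],[0,[0,0,0],[0,0,0]],[0,[0,0,0],[0,0,0]],[0,[0,0,2.5],[0,0,0]],[0,[0,0,3],[0,0,0]],[0,[0,0,3],[0,0,0]],[0,[0,0,2],[0,0,0]]]'
cat > fk.py <<'E'
from h import *
from itertools import product
from scipy.optimize import least_squares
def fk(q,s,P):
    h,a,b,L,q0=P
    ax=['z','y','z','y','z','y','z']; d=[h,0,a,0,b,0,L]   # straight up at q=0
    R=Ro.identity(); p=np.zeros(3)
    for i in range(7):
        R=R*Ro.from_euler(ax[i],s[i]*q[i]); p=p+R.apply([0,0,d[i]])
    R=R*Ro.from_euler('z',q0)
    M=R.as_matrix(); return p,M[:,2],M[:,0]   # tcp, approach, jaw
E
python3 - <<'E'
from fk import *
D=[([1.128,.333,-.065,1.461,.022,1.35,-.089],[.255,-.57,.231],-66),([.23,.37,-.67,1.48,.23,1.37,-1.21],[.5938,.1289,.2314],-43.4),
([.22,.45,-.64,1.62,.29,1.17,-1.25],[.5934,.1285,.1211],-43.4),([.36,.51,-.85,1.61,.4,1.2,-.21],[.5917,.1289,.1211],20.5),([.49,.61,-1.06,1.6,.55,1.26,.83],[.5906,.1274,.1211],85.8)]
s,R=st(); D.append((list(s["joint_pos"]),list(s["position"]),np.degrees(np.arctan2(R[1,2],R[0,2]))))
best=[]
for sg in product([-1,1],repeat=5):
    s=[sg[0],1,sg[1],sg[2],sg[3],sg[4],1]
    for s7 in (-1,1):
        s[6]=s7; s_=list(s)
        def res(P):
            r=[]
            for q,p,j in D:
                x,a,jw=fk(q,s_,P); r+=list((x-p)*3)+list(a-[0,0,-1])+list(jw-[np.cos(np.radians(j)),np.sin(np.radians(j)),0])
            return r
        for q0 in (0,1.57,3.14,-1.57):
            o=least_squares(res,[.35,.4,.4,.3,q0]); best.append((o.cost,s_,o.x.round(3)))
best.sort(key=lambda t:t[0])
for b in best[:4]: print(b)
E
```

```text
clock: 8.17
position: [0.5937, 0.1282, 0.2273]
ee_rot: [-0.48, 0.518, 0.48, 0.52]
ft_force: [0.3, 1.0, -0.3]
grip_width: 1.001
t 8.17 q [ 0.52  0.52 -1.12  1.48  0.47  1.43  0.89] tcp [0.5937 0.1282 0.2273] appr [ 0.002  0.001 -1.   ] jaw 85.5 0.001 F [ 0.3  1.  -0.3] w 1.001
(np.float64(0.0143967701009078), [-1, 1, -1, 1, -1, 1, -1], array([-0.333,  0.533,  0.449, -0.154,  3.141]))
(np.float64(0.014396770100907931), [-1, 1, -1, 1, -1, 1, -1], array([-0.333,  0.533,  0.449, -0.154,  3.141]))
(np.float64(0.014396770100907931), [-1, 1, -1, 1, -1, 1, -1], array([-0.333,  0.533,  0.449, -0.154, -3.142]))
(np.float64(0.014396770100908327), [-1, 1, -1, 1, -1, 1, -1], array([-0.333,  0.533,  0.449, -0.154,  3.141]))
```

```bash
cat > pour.py <<'E'
from fk import *
S=[-1,1,-1,1,-1,1,-1]
lo=np.array([-2.6,-.5,-1.47,.16,-1.27,.06,-2.6]);hi=np.array([2.6,2.12,1.34,2.42,4.41,2.06,2.6])
def ik(p,R,P,q0,n=6):
    best=None; rng=np.random.default_rng(0)
    for k in range(n):
        x0=np.clip(np.array(q0)+(rng.normal(0,.3,7) if k else 0),lo+.06,hi-.06)
        def f(q):
            x,a,j=fk(q,S,P); return [*((x-p)*5),*(a-R[:,0]),*(j-R[:,2]),*(.003*(q-np.array(q0)))]
        o=least_squares(f,x0,bounds=(lo+.05,hi-.05))
        if best is None or o.cost<best.cost: best=o
    return best
def tip(g,lipdir,ang,jawcup):   # g: world grasp point -> tcp, R ; cup x heading lipdir (deg), tipped ang deg
    C=Ro.from_euler('z',lipdir,degrees=True)*Ro.from_euler('y',ang,degrees=True)  # cup frame
    a=C.apply([0,0,-1]); j=C.apply([1,0,0] if jawcup=='x' else [0,1,0]); 
    return np.array(g)+.019*a, a, j
E
python3 - <<'E'
from pour import *
tray=np.array([.532,-.287])
for h in (.15,.25,.35):
  P=[h,.533,.449,h+.179,np.pi]
  for jc in 'xy':
    for sgn in (1,-1):
      for rel in range(0,360,45):
        d=-28+rel; u=np.array([np.cos(np.radians(d)),np.sin(np.radians(d))])
        g=np.array([*(tray-.01*u-.02*u),.155])
        p,a,j=tip(g,d,48,jc); j=j*sgn; R=np.column_stack([a,np.cross(j,a),j])
        o=ik(p,R,P,[.9,.6,-.5,1.5,.5,1.2,0],3)
        if o.cost<.003: print(h,jc,sgn,rel,o.cost.round(4),o.x.round(2))
E
```

```text
0.15 x 1 0 0.0012 [0.49 0.78 0.01 1.16 0.   2.01 0.01]
0.15 x 1 45 0.0 [ 0.58  0.77 -0.5   1.28  0.65  1.97  0.36]
0.15 x 1 90 0.0 [ 0.56  0.58 -0.57  1.65  1.01  1.58  0.78]
0.15 x 1 135 0.0 [ 0.75  0.34 -0.67  2.02  1.34  0.98  1.11]
0.15 x 1 180 0.0 [ 1.08  0.19 -0.65  2.19  1.93  0.12  1.26]
0.15 x 1 225 0.0 [ 1.13  0.31 -0.41  2.01 -1.07  0.68 -1.27]
0.15 x 1 270 0.0 [ 1.13  0.56 -0.46  1.64 -0.6   1.27 -1.08]
0.15 x 1 315 0.0 [ 0.95  0.77 -0.49  1.28 -0.24  1.78 -0.77]
0.15 x -1 45 0.0 [ 0.19  0.73  0.21  1.28  0.37  1.81 -2.49]
0.15 x -1 90 0.0 [ 0.26  0.52 -0.13  1.65  0.85  1.43 -2.25]
0.15 x -1 135 0.0 [ 0.59  0.31 -0.47  2.02  1.29  0.91 -2.01]
0.15 x -1 180 0.0 [ 1.61  0.5  -1.42  2.19  1.74  0.53 -1.54]
0.15 x -1 225 0.0 [ 1.77  0.73 -1.42  2.01  0.23  0.39  0.74]
0.15 x -1 270 0.0 [ 1.58  1.   -1.42  1.64  0.17  1.12  1.38]
0.15 x -1 315 0.0 [ 1.27  1.15 -1.42  1.28  0.32  1.8   1.8 ]
0.15 y 1 0 0.0007 [0.49 0.78 0.01 1.15 0.   2.01 1.58]
0.15 y 1 45 0.0 [ 0.65  0.8  -0.63  1.28  0.71  2.01  1.88]
0.15 y 1 90 0.0 [ 0.68  0.63 -0.76  1.65  1.08  1.67  2.3 ]
0.15 y 1 135 
[... 2899 characters left out ...]
 -1.42  1.52  0.33  1.31  1.49]
0.35 x -1 315 0.0 [ 1.13  1.24 -1.17  0.83  0.36  2.01  2.1 ]
0.35 y 1 45 0.0 [0.2  1.03 0.01 0.84 0.4  2.01 2.12]
0.35 y 1 90 0.0 [ 0.43  0.81 -0.76  1.53  1.05  1.77  2.1 ]
0.35 y 1 225 0.0 [ 2.06  0.73 -1.33  2.18 -0.18  0.42 -0.18]
0.35 y 1 270 0.0 [ 1.53  0.86 -0.88  1.52 -0.18  1.27  0.36]
0.35 y 1 315 0.0 [ 1.06  1.14 -0.84  0.83  0.13  1.98  0.68]
0.35 y -1 45 0.0 [ 0.2   1.03  0.02  0.84  0.4   2.01 -1.02]
0.35 y -1 90 0.0 [ 0.18  0.7  -0.33  1.53  0.85  1.58 -0.91]
0.35 y -1 135 0.0 [ 0.45  0.38 -0.67  2.19  1.32  1.13 -0.81]
0.35 y -1 225 0.0016 [ 2.05  0.83 -1.42  2.16  0.2   0.42  2.55]
0.35 y -1 315 0.0 [ 0.85  1.04 -0.19  0.83 -0.29  2.   -2.18]
```

Pouring sideways with the jaws across the 14 mm tab (lip heading ≈62° at the tray) stays well inside the joint ranges. Going above the tab, turning to jaw -4°.

```bash
python3 -m crank '[[0,[-0.85,0.05,0],[0,0,-0.11]],[0,[-0.85,0.05,0],[0,0,-0.12]],[0,[-0.85,0.05,0],[0,0,-0.12]],[0,[-0.85,0.05,0],[0,0,-0.12]],[0,[-0.85,0.05,0],[0,0,-0.12]],[0,[-0.85,0.05,0],[0,0,-0.12]],[0,[-0.85,0.05,0],[0,0,-0.12]],[0,[-0.85,0.05,0],[0,0,-0.12]],[0,[-0.85,0.05,0],[0,0,-0.12]],[0,[-0.85,0.05,0],[0,0,-0.12]],[0,[-0.85,0.05,0],[0,0,-0.12]],[0,[-0.85,0.05,0],[0,0,-0.12]]]' 90
python3 -m crank '[[0,[0,0,-1],[0,0,-0.12]],[0,[0,0,-1.5],[0,0,-0.012]],[0,[0,0,-1],[0,0,0]],[0,[0,0,0],[0,0,0]]]'
python3 - <<'E'
from h import *
st()
for c in ("top","side"):
    p=viewer.camera(c); show(["pocket","cup","tab_top","ball_lip"],p,n=3)
    v=p["frame"][130:260,190:350,::-1]; cv2.imwrite(f"pics/{c}3.png",cv2.resize(v,(640,520),interpolation=cv2.INTER_CUBIC))
E
```

```text
clock: 9.17
position: [0.4909, 0.1338, 0.2245]
ee_rot: [-0.02, 0.707, 0.02, 0.707]
ft_force: [-0.6, 0.7, -0.0]
grip_width: 1.005
clock: 9.5
position: [0.4902, 0.1333, 0.1876]
ee_rot: [0.024, 0.708, -0.024, 0.706]
ft_force: [0.1, -0.5, -0.3]
grip_width: 1.003
t 9.5 q [ 0.5   0.22 -0.95  1.78  0.19  1.24 -0.56] tcp [0.4902 0.1333 0.1876] appr [-0.003 -0.    -1.   ] jaw -3.9 -0.002 F [ 0.1 -0.5 -0.3] w 1.003
pocket 0.76 [0.49  0.134 0.047] [265. 211.]
pocket 0.17 [ 0.713 -0.18  -0.001] [362. 144.]
cup 0.86 [0.422 0.607 0.001] [111. 237.]
cup 0.73 [0.486 0.139 0.043] [263. 212.]
cup 0.73 [0.49  0.134 0.048] [265. 211.]
tab_top 0.63 [0.492 0.132 0.123] [266. 206.]
tab_top 0.63 [0.416 0.606 0.077] [103. 236.]
ball_lip 0.6 [0.428 0.667 0.029] [ 88. 234.]
ball_lip 0.52 [0.351 0.378 0.003] [185. 259.]
pocket 0.73 [0.489 0.134 0.045] [263. 202.]
cup 0.89 [0.489 0.131 0.046] [262. 201.]
cup 0.86 [0.422 0.61  0.004] [274. 333.]
tab_top 0.78 [0.492 0.132 0.125] [262. 183.]
tab_top 0.69 [0.417 0.608 0.078] [278. 313.]
tab_top 0.49 [ 0.407 -0.087 -0.001] [286. 181.]
ball_lip 0.89 [0.543 0.131 0.08 ] [247. 193.]
ball_lip 0.76 [0.428 0.664 0.033] [271. 346.]
```

View pics/side3.png

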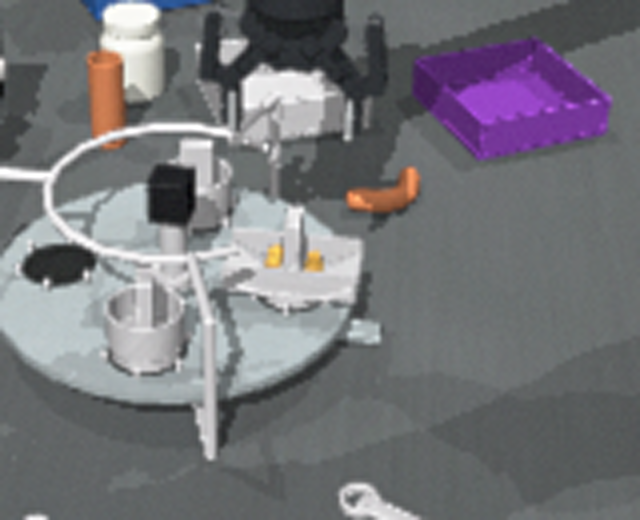

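The crop shows the cup standing in the gap (295,260), with its tab under the open fingers. Descending and gripping.

```bash
python3 -m crank '[[0,[0.1,0,-1.5],[0,0,0]],[0,[0,0,-1.6],[0,0,0]],[0,[0,0,-1.6],[0,0,0]],[0,[0,0,-1.6],[0,0,0]],[0,[0,0,-1.6],[0,0,0]],[0,[0,0,-1.1],[0,0,0]],[0,[0,0,-0.4],[0,0,0]],[1,[0,0,0],[0,0,0]],[1,[0,0,0],[0,0,0]],[1,[0,0,0],[0,0,0]],[1,[0,0,0],[0,0,0]],[1,[0,0,0],[0,0,0]]]' 90
python3 -m crank '[[1,[0,0,0],[0,0,0]],[1,[0,0,0],[0,0,0]],[1,[0,0,0],[0,0,0]],[1,[0,0,0],[0,0,0]]]'
python3 -c "
from h import *; st()"
```

```text
clock: 11.0
position: [0.4925, 0.1337, 0.096]
ee_rot: [0.025, 0.706, -0.025, 0.707]
ft_force: [0.1, 0.4, 0.1]
grip_width: 0.3
clock: 11.33
position: [0.4917, 0.1336, 0.095]
ee_rot: [0.024, 0.707, -0.025, 0.706]
ft_force: [-2.1, 1.4, -3.4]
grip_width: 0.148
t 11.33 q [ 0.44  0.34 -0.9   1.88  0.3   1.07 -0.66] tcp [0.4917 0.1336 0.095 ] appr [-0.001 -0.    -1.   ] jaw -4.0 -0.001 F [-2.1  1.4 -3.4] w 0.148
```

```bash
python3 -m crank '[[1,[0,0,0],[0,0,0]],[1,[0,0,0.3],[0,0,0]],[1,[0,0,0.8],[0,0,0]],[1,[0,0,1.3],[0,0,0]],[1,[0,0,1.7],[0,0,0]],[1,[0,0,2],[0,0,0]],[1,[0,0,2],[0,0,0]],[1,[0,0,2],[0,0,0]],[1,[0,0,2],[0,0,0]],[1,[0,0,1.5],[0,0,0]],[1,[0,0,1],[0,0,0]],[1,[0,0,0.4],[0,0,0]]]'
python3 - <<'E'
from h import *
st()
for c in ("top","side"):
    p=viewer.camera(c); show(["pocket","cup","tab_top","ball_lip"],p,n=3)
    if c=="top": show(["tray"],p,n=3)
E
```

```text
clock: 12.33
position: [0.4929, 0.134, 0.2477]
ee_rot: [0.025, 0.706, -0.024, 0.708]
ft_force: [0.6, 0.3, -2.8]
grip_width: 0.149
t 12.33 q [ 0.52  0.17 -0.96  1.7   0.14  1.35 -0.53] tcp [0.4929 0.134  0.2477] appr [ 0.003  0.    -1.   ] jaw -4.0 0.003 F [ 0.6  0.3 -2.8] w 0.149
pocket 0.97 [0.491 0.134 0.048] [265. 211.]
cup 0.88 [0.422 0.607 0.001] [111. 237.]
cup 0.52 [ 0.71  -0.178  0.002] [362. 144.]
cup 0.48 [0.496 0.133 0.198] [266. 200.]
tab_top 0.88 [0.416 0.606 0.082] [103. 235.]
tab_top 0.5 [0.499 0.136 0.28 ] [265. 192.]
ball_lip 0.56 [0.428 0.664 0.027] [ 90. 234.]
tray 0.77 [ 0.277 -0.292 -0.002] [407. 282.]
tray 0.55 [ 0.531 -0.286 -0.002] [399. 199.]
pocket 0.84 [0.487 0.131 0.047] [263. 201.]
cup 0.88 [0.495 0.133 0.196] [262. 165.]
cup 0.84 [0.422 0.612 0.003] [274. 333.]
cup 0.26 [0.595 0.123 0.035] [233. 201.]
tab_top 0.88 [0.42  0.609 0.083] [277. 312.]
tab_top 0.82 [0.497 0.132 0.274] [262. 143.]
tab_top 0.57 [ 0.532 -0.286  0.003] [260. 155.]
ball_lip 0.96 [0.545 0.128 0.228] [247. 154.]
ball_lip 0.66 [0.427 0.666 0.035] [272. 346.]
```

Lifted level. Carrying to the tray, turning +66°.

```bash
python3 -m crank '[[1,[0.1,-0.6,0],[0,0,0.03]],[1,[0.1,-1.2,0],[0,0,0.05]],[1,[0.1,-1.8,0],[0,0,0.05]],[1,[0.1,-2.1,0],[0,0,0.05]],[1,[0.1,-2.1,0],[0,0,0.05]],[1,[0.1,-2.1,0],[0,0,0.05]],[1,[0.1,-2.1,0],[0,0,0.05]],[1,[0.1,-2.1,0],[0,0,0.05]],[1,[0.1,-2.1,0],[0,0,0.05]],[1,[0.1,-2.1,0],[0,0,0.05]],[1,[0.1,-2.1,0],[0,0,0.05]],[1,[0.1,-2.1,0],[0,0,0.05]]]' 100
python3 -m crank '[[1,[0.1,-2.2,0],[0,0,0.05]],[1,[0.1,-2.2,0],[0,0,0.05]],[1,[0.1,-2.2,-0.5],[0,0,0.05]],[1,[0.1,-2.2,-0.5],[0,0,0.05]],[1,[0.1,-2.2,-0.5],[0,0,0.05]],[1,[0.1,-2.2,-0.5],[0,0,0.05]],[1,[0.1,-2.2,-0.5],[0,0,0.05]],[1,[0.1,-2.2,-0.5],[0,0,0.05]],[1,[0.1,-1.9,-0.5],[0,0,0.05]],[1,[0.1,-1.4,-0.5],[0,0,0.05]],[1,[0.1,-0.9,-0.5],[0,0,0.05]],[1,[0.1,-0.5,0],[0,0,0.03]]]'
python3 - <<'E'
from h import *
st()
p=viewer.camera("top"); show(["tray","tab_top","ball_lip","cup"],p,n=3)
E
```

```text
clock: 13.88
position: [0.5041, -0.0924, 0.2453]
ee_rot: [-0.179, 0.684, 0.179, 0.684]
ft_force: [0.3, 1.0, -3.3]
grip_width: 0.147
clock: 14.88
position: [0.5153, -0.3161, 0.1986]
ee_rot: [-0.366, 0.605, 0.368, 0.604]
ft_force: [-0.6, 0.6, -3.0]
grip_width: 0.145
t 14.88 q [ 1.07  0.41 -0.77  1.53  0.29  1.32  1.36] tcp [ 0.5153 -0.3161  0.1986] appr [-0.002  0.001 -1.   ] jaw 62.5 0.0 F [-0.6  0.6 -3. ] w 0.145
tray 0.91 [ 0.53  -0.286 -0.   ] [399. 200.]
tray 0.61 [ 0.277 -0.292 -0.004] [406. 282.]
tray 0.16 [ 0.523 -0.304  0.171] [425. 190.]
tab_top 0.86 [0.417 0.606 0.079] [103. 235.]
tab_top 0.7 [ 0.518 -0.316  0.228] [437. 187.]
ball_lip 0.93 [0.428 0.668 0.027] [ 88. 234.]
ball_lip 0.65 [ 0.541 -0.261  0.182] [410. 183.]
cup 0.87 [0.42  0.603 0.   ] [112. 237.]
cup 0.86 [ 0.512 -0.319  0.147] [427. 196.]
```

```bash
python3 -m crank '[[1,[0,-0.05,-0.4],[-0.0465,0.0242,0]],[1,[0,-0.05,-0.4],[-0.0465,0.0242,0]],[1,[0,-0.05,-0.4],[-0.0465,0.0242,0]],[1,[0,-0.05,-0.4],[-0.0465,0.0242,0]],[1,[0,-0.05,-0.4],[-0.0465,0.0242,0]],[1,[-0.05,-0.05,-0.4],[-0.0465,0.0242,0]],[1,[-0.05,-0.05,-0.4],[-0.0465,0.0242,0]],[1,[-0.05,-0.05,-0.4],[-0.0465,0.0242,0]],[1,[-0.05,-0.05,-0.4],[-0.0465,0.0242,0]],[1,[-0.05,-0.05,-0.4],[-0.0465,0.0242,0]],[1,[-0.05,-0.05,-0.4],[-0.0465,0.0242,0]],[1,[0,-0.05,-0.4],[-0.0465,0.0242,0]]]'
python3 -m crank '[[1,[0,0,-0.2],[-0.0465,0.0242,0]],[1,[0,0,-0.2],[-0.0465,0.0242,0]],[1,[0,0,-0.2],[-0.0465,0.0242,0]],[1,[0,0,-0.2],[-0.0465,0.0242,0]],[1,[0,0,0],[0,0,0]],[1,[0,0,0],[0,0,0]],[1,[0,0,0],[0,0,0]],[1,[0,0,0],[0,0,0]],[1,[0,0,0],[0,0,0]],[1,[0,0,0],[0,0,0]]]'
python3 - <<'E'
from h import *
s,R=st(); print("tilt",np.degrees(np.arccos(-R[2,0])))
p=viewer.camera("top"); show(["ball0_center","plug0_center","cup"],p,n=5)
a=p["frame"][140:260,340:480,::-1]
p=viewer.camera("side"); show(["ball0_center","plug0_center","ball_lip"],p,n=5)
b=p["frame"][90:210,200:340,::-1]
cv2.imwrite("pics/p4.png",cv2.resize(np.hstack([a,b]),(800,343),interpolation=cv2.INTER_CUBIC))
E
```

```text
clock: 16.13
position: [0.5137, -0.3194, 0.1527]
ee_rot: [-0.463, 0.762, 0.234, 0.388]
ft_force: [0.4, -0.5, -4.3]
grip_width: 0.146
clock: 16.97
position: [0.5131, -0.3209, 0.1449]
ee_rot: [-0.484, 0.798, 0.185, 0.307]
ft_force: [-0.1, -0.1, -2.9]
grip_width: 0.144
t 16.97 q [ 0.5   0.6  -0.56  1.6   0.99  1.62  0.76] tcp [ 0.5131 -0.3209  0.1449] appr [-0.343 -0.659 -0.669] jaw 62.3 -0.743 F [-0.1 -0.1 -2.9] w 0.144
tilt 48.01314734566642
plug0_center 0.43 [ 0.505 -0.351  0.137] [437. 199.]
cup 0.56 [ 0.498 -0.35   0.112] [434. 203.]
cup 0.56 [0.421 0.607 0.   ] [111. 237.]
cup 0.29 [0.594 0.127 0.131] [267. 170.]
ball_lip 0.94 [0.426 0.664 0.033] [272. 346.]
ball_lip 0.84 [ 0.522 -0.301  0.09 ] [263. 136.]
ball_lip 0.16 [ 0.347  0.384 -0.001] [303. 268.]
```

View pics/p4.png

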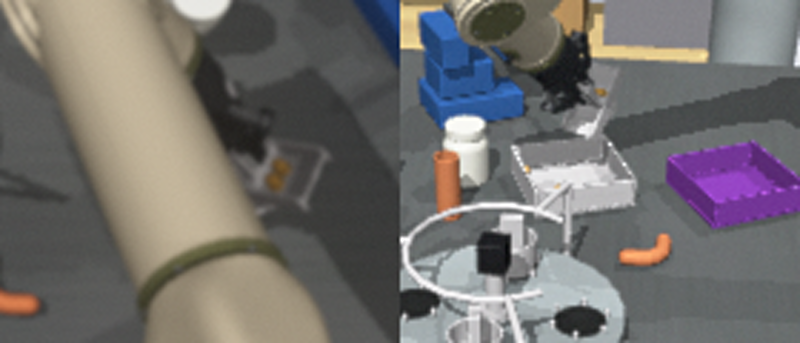

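Both plugs are still in their bay (top crop 278,178) and at least one ball is in the tray. I hold a little longer at 50°, then untip and check the balls.

```bash
python3 -m crank '[[1,[0,0,0],[-0.031,0.0162,0]],[1,[0,0,0],[0,0,0]],[1,[0,0,0],[0,0,0]],[1,[0,0,0],[0,0,0]],[1,[0,0,0],[0,0,0]],[1,[0,0,0],[0,0,0]],[1,[0,0,0],[0.031,-0.0162,0]],[1,[0,0,0.2],[0.0465,-0.0242,0]],[1,[0,0,0.4],[0.0465,-0.0242,0]],[1,[0,0,0.4],[0.0465,-0.0242,0]],[1,[0,0,0.4],[0.0465,-0.0242,0]],[1,[0,0,0.4],[0.0465,-0.0242,0]]]'
python3 -m crank '[[1,[0,0,0.5],[0.0465,-0.0242,0]],[1,[0,0,0.6],[0.0465,-0.0242,0]],[1,[0,0,0.6],[0.0465,-0.0242,0]],[1,[0,0,0.6],[0.0465,-0.0242,0]],[1,[0,0,0.6],[0.0465,-0.0242,0]],[1,[0,0,0.6],[0.0465,-0.0242,0]],[1,[0,0,0.6],[0.0465,-0.0242,0]],[1,[0,0,0.6],[0.0465,-0.0242,0]],[1,[0,0,0.6],[0.0465,-0.0242,0]],[1,[0,0,0.6],[0.0465,-0.0242,0]],[1,[0,0,0.6],[0.0465,-0.0242,0]],[1,[0,0,0.3],[0,0,0]]]'
python3 - <<'E'
from h import *
s,R=st(); print("tilt",np.degrees(np.arccos(-R[2,0])))
p=viewer.camera("top"); show(["ball0_center","plug0_center","cup"],p,n=5)
a=p["frame"][140:260,340:480,::-1]
p=viewer.camera("side"); show(["ball0_center","plug0_center","ball_lip","cup"],p,n=5)
b=p["frame"][90:210,200:340,::-1]
cv2.imwrite("pics/p5.png",cv2.resize(np.hstack([a,b]),(800,343),interpolation=cv2.INTER_CUBIC))
E
```

```text
clock: 18.37
position: [0.5133, -0.3206, 0.1633]
ee_rot: [-0.456, 0.751, 0.248, 0.41]
ft_force: [-0.4, 0.3, -2.0]
grip_width: 0.149
clock: 19.37
position: [0.5118, -0.3237, 0.2316]
ee_rot: [-0.366, 0.605, 0.365, 0.606]
ft_force: [0.1, -1.1, -2.9]
grip_width: 0.147
t 19.37 q [ 1.08  0.38 -0.76  1.49  0.26  1.38  1.39] tcp [ 0.5118 -0.3237  0.2316] appr [ 0.002  0.    -1.   ] jaw 62.2 0.001 F [ 0.1 -1.1 -2.9] w 0.147
tilt 0.1282025239300613
ball0_center 0.55 [ 0.615 -0.315  0.016] [409. 172.]
plug0_center 0.3 [ 0.617 -0.313  0.014] [407. 171.]
cup 0.77 [ 0.513 -0.323  0.182] [433. 193.]
cup 0.74 [0.599 0.231 0.045] [232. 176.]
cup 0.58 [0.424 0.607 0.   ] [111. 236.]
cup 0.34 [ 0.495 -0.332  0.206] [440. 198.]
plug0_center 0.69 [0.591 0.127 0.132] [233. 179.]
plug0_center 0.31 [ 0.515 -0.32   0.181] [265. 115.]
ball_lip 0.7 [0.429 0.668 0.034] [271. 347.]
ball_lip 0.62 [ 0.537 -0.266  0.214] [259. 112.]
cup 0.92 [0.421 0.609 0.006] [275. 332.]
cup 0.69 [ 0.516 -0.32   0.181] [265. 115.]
```

View pics/p5.png

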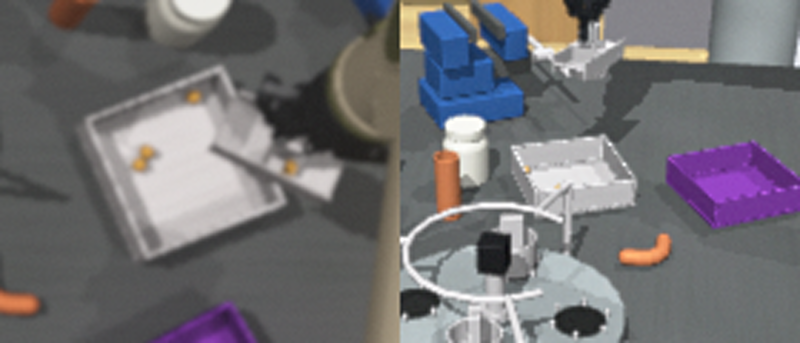

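The picture shows three balls in the tray (195,97; 148,152; 140,163 in the crop), an empty ball bay, and one plug visible in its bay with the other hidden. Returning.

```bash
python3 -m crank '[[1,[-0.1,0.6,0.4],[0,0,-0.03]],[1,[-0.1,1.2,0.4],[0,0,-0.05]],[1,[-0.1,1.8,0.4],[0,0,-0.05]],[1,[-0.1,2.1,0.4],[0,0,-0.05]],[1,[-0.1,2.1,0.1],[0,0,-0.05]],[1,[-0.1,2.1,0],[0,0,-0.05]],[1,[-0.1,2.1,0],[0,0,-0.05]],[1,[-0.1,2.1,0],[0,0,-0.05]],[1,[-0.1,2.1,0],[0,0,-0.05]],[1,[-0.1,2.1,0],[0,0,-0.05]],[1,[-0.1,2.1,0],[0,0,-0.05]],[1,[-0.1,2.1,0],[0,0,-0.05]]]'
python3 -m crank '[[1,[-0.1,2.2,0],[0,0,-0.05]],[1,[-0.1,2.2,0],[0,0,-0.05]],[1,[-0.1,2.2,0],[0,0,-0.05]],[1,[-0.1,2.2,0],[0,0,-0.05]],[1,[-0.1,2.2,0],[0,0,-0.05]],[1,[-0.1,2.2,0],[0,0,-0.05]],[1,[-0.1,2.2,0],[0,0,-0.05]],[1,[-0.1,2.2,0],[0,0,-0.05]],[1,[0,2,0],[0,0,-0.05]],[1,[0,1.7,0],[0,0,-0.05]],[1,[0,1.2,0],[0,0,-0.05]],[1,[0,0.7,0],[0,0,-0.03]]]'
python3 - <<'E'
from h import *
st()
for c in ("top","side"):
    p=viewer.camera(c); show(["pocket","cup","tab_top","ball_lip"]+["plug0_center","ball0_center"],p,n=3)
E
```

```text
clock: 20.82
position: [0.501, -0.094, 0.2473]
ee_rot: [-0.178, 0.684, 0.178, 0.684]
ft_force: [0.5, 0.9, -3.0]
grip_width: 0.148
clock: 21.82
position: [0.4926, 0.1389, 0.2474]
ee_rot: [0.025, 0.707, -0.024, 0.707]
ft_force: [0.0, -0.7, -3.1]
grip_width: 0.148
t 21.82 q [ 0.52  0.17 -0.96  1.69  0.14  1.35 -0.54] tcp [0.4926 0.1389 0.2474] appr [ 0.  0. -1.] jaw -4.0 0.0 F [ 0.  -0.7 -3.1] w 0.148
pocket 0.67 [0.484 0.131 0.046] [266. 213.]
cup 0.96 [0.422 0.607 0.004] [111. 236.]
cup 0.64 [ 0.613 -0.311  0.012] [407. 172.]
tab_top 0.75 [0.417 0.608 0.078] [102. 235.]
tab_top 0.62 [0.494 0.139 0.277] [264. 194.]
ball_lip 0.96 [0.426 0.662 0.029] [ 90. 234.]
ball0_center 0.39 [ 0.614 -0.315  0.013] [408. 172.]
pocket 0.86 [0.485 0.132 0.048] [264. 201.]
cup 0.98 [0.422 0.612 0.002] [275. 334.]
cup 0.94 [0.492 0.134 0.198] [263. 164.]
tab_top 0.96 [0.499 0.134 0.278] [261. 142.]
tab_top 0.74 [ 0.346  0.384 -0.002] [304. 268.]
tab_top 0.71 [0.419 0.608 0.083] [277. 311.]
ball_lip 0.9 [0.427 0.664 0.034] [272. 346.]
ball_lip 0.62 [0.548 0.133 0.233] [245. 154.]
plug0_center 0.64 [ 0.403 -0.087 -0.003] [287. 181.]
plug0_center 0.36 [0.48  0.122 0.222] [267. 156.]
```

```bash
python3 -m crank '[[1,[0,-0.25,-0.8],[0,0,0]],[1,[-0.05,-0.27,-1.4],[0,0,0]],[1,[0,0,-1.8],[0,0,0]],[1,[0,0,-1.8],[0,0,0]],[1,[0,0,-1.8],[0,0,0]],[1,[0,0,-1.5],[0,0,0]],[1,[0,0,-1.2],[0,0,0]],[1,[0,0,-0.9],[0,0,0]],[1,[0,0,-0.6],[0,0,0]],[1,[0,0,-0.5],[0,0,0]],[1,[0,0,-0.3],[0,0,0]],[1,[0,0,-0.1],[0,0,0]]]'
python3 - <<'E'
from h import *
st()
for c in ("top","side"):
    p=viewer.camera(c); show(["pocket","cup","knob"],p,n=3)
    if c=="side": cv2.imwrite("pics/s6.png",cv2.resize(p["frame"][150:240,200:320,::-1],(720,540),interpolation=cv2.INTER_CUBIC))
E
```

```text
clock: 23.52
position: [0.4927, 0.1315, 0.1202]
ee_rot: [0.025, 0.707, -0.025, 0.707]
ft_force: [0.2, -0.9, -2.4]
grip_width: 0.147
t 23.52 q [ 0.46  0.3  -0.92  1.86  0.27  1.11 -0.63] tcp [0.4927 0.1315 0.1202] appr [ 0.  0. -1.] jaw -4.0 0.0 F [ 0.2 -0.9 -2.4] w 0.147
pocket 0.77 [0.494 0.132 0.046] [265. 210.]
cup 0.67 [ 0.536 -0.247  0.015] [388. 197.]
cup 0.58 [0.492 0.132 0.069] [265. 209.]
cup 0.58 [0.425 0.608 0.001] [111. 236.]
pocket 0.89 [0.489 0.131 0.048] [263. 201.]
cup 0.88 [0.421 0.61  0.   ] [275. 333.]
cup 0.65 [0.493 0.134 0.074] [261. 195.]
cup 0.22 [0.594 0.127 0.133] [232. 178.]
knob 0.68 [0.59  0.026 0.045] [238. 184.]
knob 0.58 [0.595 0.127 0.134] [232. 178.]
```

View pics/s6.png

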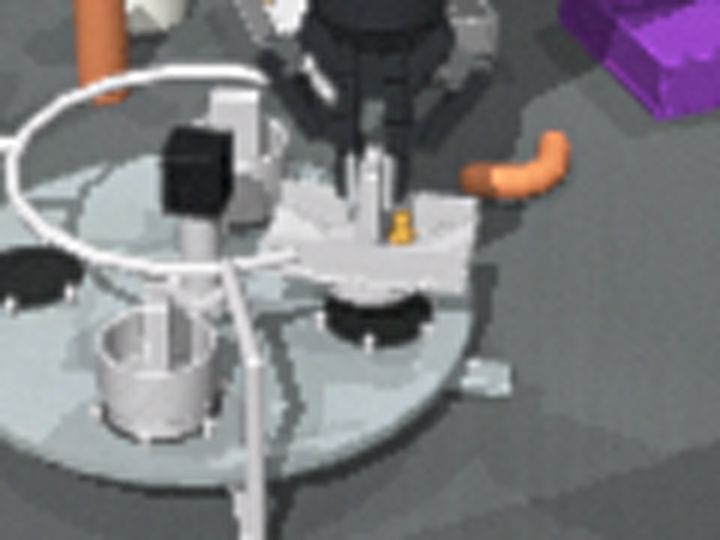

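The cup hangs upright over the black pocket (378,318), 25 mm up, with plug brass visible in the outer bay. Small correction, then slow lowering.

```bash
python3 -m crank '[[1,[-0.05,0.17,0],[0,0,0]],[1,[0,0,-0.2],[0,0,0]],[1,[0,0,-0.3],[0,0,0]],[1,[0,0,-0.3],[0,0,0]],[1,[0,0,-0.3],[0,0,0]],[1,[0,0,-0.3],[0,0,0]],[1,[0,0,-0.3],[0,0,0]],[1,[0,0,-0.3],[0,0,0]],[1,[0,0,-0.2],[0,0,0]],[1,[0,0,-0.1],[0,0,0]],[1,[0,0,-0.1],[0,0,0]],[1,[0,0,0],[0,0,0]]]'
python3 -c "
from h import *; st()"
```

```text
clock: 24.92
position: [0.4918, 0.1333, 0.0961]
ee_rot: [0.024, 0.707, -0.024, 0.706]
ft_force: [-2.2, 2.1, -3.4]
grip_width: 0.142
t 24.92 q [ 0.44  0.34 -0.91  1.88  0.3   1.07 -0.65] tcp [0.4918 0.1333 0.0961] appr [-0.001  0.    -1.   ] jaw -4.0 -0.001 F [-2.2  2.1 -3.4] w 0.142
```

```bash
python3 -m crank '[[1,[0,0,-0.05],[0,0,0]],[1,[0,0,-0.05],[0,0,0]],[1,[0,0,0],[0,0,0]]]'; python3 -m crank '[[1,[0,0,-0.05],[0,0,0]],[1,[0,0,0],[0,0,0]],[1,[0,0,0],[0,0,0]]]'
python3 - <<'E'
from h import *
for c in ("top","side"):
    p=viewer.camera(c); show(["pocket","cup","tab_top","ball_lip"],p,n=2)
st()
E
```

```text
clock: 25.17
position: [0.4919, 0.1332, 0.0952]
ee_rot: [0.024, 0.707, -0.024, 0.707]
ft_force: [-3.2, 1.6, -2.8]
grip_width: 0.145
clock: 25.42
position: [0.4919, 0.1332, 0.095]
ee_rot: [0.024, 0.707, -0.025, 0.707]
ft_force: [-5.4, 1.0, 1.4]
grip_width: 0.145
pocket 0.68 [0.489 0.135 0.046] [264. 211.]
cup 0.82 [ 0.424  0.606 -0.001] [111. 236.]
cup 0.47 [0.492 0.131 0.045] [266. 210.]
tab_top 0.78 [0.42  0.608 0.079] [102. 234.]
tab_top 0.53 [0.497 0.134 0.122] [265. 204.]
ball_lip 0.88 [0.425 0.668 0.03 ] [ 88. 235.]
pocket 0.9 [0.489 0.133 0.048] [263. 201.]
pocket 0.7 [ 0.707 -0.304  0.001] [223. 151.]
cup 0.94 [ 0.419  0.61  -0.001] [275. 334.]
cup 0.83 [0.493 0.134 0.046] [261. 202.]
tab_top 0.91 [0.494 0.129 0.123] [262. 183.]
tab_top 0.81 [0.416 0.612 0.08 ] [279. 314.]
ball_lip 0.78 [0.548 0.128 0.079] [246. 192.]
ball_lip 0.63 [0.429 0.663 0.036] [271. 345.]
t 25.92 q [ 0.44  0.34 -0.91  1.88  0.3   1.07 -0.66] tcp [0.4919 0.1332 0.095 ] appr [-0. -0. -1.] jaw -4.0 -0.0 F [-4.8  0.4  0.7] w 0.148
```

The cup has touched down (Fz rose to +1 N). Releasing gradually and rising.

```bash
python3 -m crank '[[0.8,[0,0,0],[0,0,0]],[0.7,[0,0,0],[0,0,0]],[0.5,[0,0,0],[0,0,0]],[0.3,[0,0,0],[0,0,0]],[0,[0,0,0],[0,0,0]],[0,[0,0,0],[0,0,0]],[0,[0,0,0],[0,0,0]],[0,[0,0,1],[0,0,0]],[0,[0,0,2],[0,0,0]],[0,[0,0,2.5],[0,0,0]],[0,[0,0,3],[0,0,0]],[0,[0,0,3],[0,0,0]]]'
python3 -m crank '[[0,[0,0,3],[0,0,0]],[0,[0,-2,2],[0,0,0]],[0,[0,-3,0],[0,0,0]],[0,[0,-3,0],[0,0,0]],[0,[0,-3,0],[0,0,0]],[0,[0,-3,0],[0,0,0]],[0,[0,-2,0],[0,0,0]],[0,[0,0,0],[0,0,0]],[0,[0,0,0],[0,0,0]]]'
python3 - <<'E'
from h import *
st()
for c in ("top","side"):
    p=viewer.camera(c); show(["pocket","cup","tab_top","ball_lip","plug0_center","ball0_center"]+["knob","pot0","jar","wrench","elbow","stub"],p,n=3)
    if c=="top": a=p["frame"][120:240,225:435,::-1]
    else: b=p["frame"][135:240,185:320,::-1]
b=cv2.resize(b,(int(135*120/105),120),interpolation=cv2.INTER_CUBIC)
v=np.hstack([a,b]); cv2.imwrite("pics/f7.png",cv2.resize(v,(800,int(120*800/v.shape[1])),interpolation=cv2.INTER_CUBIC))
E
```

```text
clock: 26.92
position: [0.4917, 0.1334, 0.2116]
ee_rot: [0.024, 0.707, -0.024, 0.707]
ft_force: [0.5, -0.1, -0.2]
grip_width: 1.0
clock: 27.67
position: [0.4921, -0.0276, 0.2604]
ee_rot: [0.025, 0.706, -0.025, 0.707]
ft_force: [-0.4, -0.1, 0.1]
grip_width: 0.998
t 27.67 q [ 0.77  0.09 -0.84  1.72  0.06  1.36 -0.15] tcp [ 0.4921 -0.0276  0.2604] appr [ 0.  0. -1.] jaw -4.1 0.0 F [-0.4 -0.1  0.1] w 0.998
pocket 0.73 [0.488 0.133 0.046] [265. 212.]
pocket 0.64 [ 0.527 -0.288 -0.001] [400. 200.]
cup 0.94 [0.494 0.131 0.043] [266. 210.]
cup 0.88 [0.423 0.607 0.002] [111. 236.]
tab_top 0.91 [0.418 0.605 0.078] [103. 235.]
tab_top 0.79 [0.495 0.135 0.122] [265. 205.]
ball_lip 0.76 [0.427 0.666 0.026] [ 89. 234.]
ball_lip 0.6 [0.547 0.13  0.074] [266. 191.]
ball_lip 0.47 [ 0.533 -0.286  0.001] [399. 199.]
plug0_center 0.48 [0.475 0.117 0.069] [271. 215.]
ball0_center 0.42 [ 0.614 -0.312  0.014] [408. 172.]
knob 0.79 [0.595 0.126 0.13 ] [267. 170.]
pot0 0.83 [0.587 0.021 0.046] [302. 179.]
pot0 0.63 [0.598 0.229 0.044] [233. 177.]
jar 0.58 [ 0.702 -0.302 -0.002] [401. 147.]
wrench 0.81 [0.35 
[... 248 characters left out ...]
0.6 [0.492 0.135 0.051] [262. 201.]
tab_top 0.98 [0.495 0.13  0.126] [261. 182.]
tab_top 0.93 [0.418 0.609 0.084] [278. 312.]
tab_top 0.21 [0.488 0.135 0.049] [263. 201.]
ball_lip 0.8 [0.425 0.663 0.032] [272. 346.]
ball_lip 0.6 [0.547 0.128 0.081] [246. 192.]
ball_lip 0.39 [ 0.712 -0.181  0.001] [217. 164.]
knob 0.67 [0.595 0.128 0.13 ] [232. 179.]
pot0 0.95 [0.6   0.234 0.051] [226. 217.]
pot0 0.51 [0.59  0.026 0.046] [238. 183.]
jar 0.57 [ 0.704 -0.306  0.002] [223. 151.]
wrench 0.91 [0.345 0.384 0.   ] [304. 267.]
wrench 0.62 [0.594 0.127 0.131] [233. 179.]
elbow 0.64 [ 0.404 -0.089  0.003] [287. 180.]
stub 0.48 [0.493 0.132 0.047] [261. 201.]
stub 0.45 [ 0.714 -0.177 -0.001] [216. 165.]
```

View pics/f7.png

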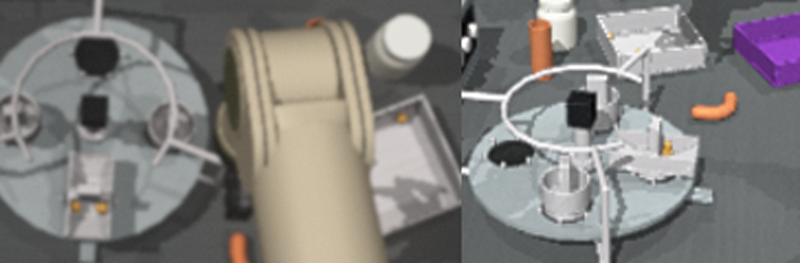

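The cup is seated in the gap, both plugs show in its outer bay (77,207 and 102,207), and the pots are in place. Handing in.

```bash
python3 -c "
from workcell import manip; print(manip.hand_in())"
```

```text
the job is handed in; nothing more can be done
None
```

I handed the job in at about 28 s on the robot's clock; the hand-in gives no verdict. The cup went into the gap, was emptied into the grey tray and was set back in its own pocket.

- **Turning:** I turned the carousel about 130° by its knob. The cup's pocket ended at about 176.4°, against about 177° for the middle of the gap.
- **Pouring:** I gripped the cup across its tab, lifted it, and tipped it to about 48–50° over the tray.
- **Setting down:** I lowered it at under 4 cm/s until the wrist force showed contact, then opened the gripper slowly and backed off.

**Last checks**
- **Cup:** its origin reads at about (0.493, 0.133, 0.046) m, and it stands upright. The pocket reads at about (0.488, 0.134), so the two differ by about 5 mm. That is more than the pocket's 3 mm play, but within the networks' error and the 10 mm limit.
- **Plugs:** both are visible in their bay.
- **Balls:** I saw all three in the tray after the pour. In the final picture the arm hid part of the tray, so only one or two were visible there.
- **Other objects:** both pots are in their pockets, and the jar, wrench, elbow and tube stub read where they were at the start. The robot was touching nothing.

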